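# Set the indexing wheel to the three-pip sector and pin it

### The arm

A 7-joint arm with a two-finger parallel gripper is mounted at the origin on a cart in front of the work surface, level with it; the furniture and walls round the work are solid. World frame = base frame: x ahead of the robot, y to its left, z up, the work surface at z = 0. Lengths are in m, angles in rad, forces in N, time in s.
With the tool pointing down it reaches from about 0.4 to 0.9 m from the base axis. Payload 5.5 kg.
Tool frame: the origin (TCP) lies on the centre line of the jaws, within the pads' length; the fingertips stand 22 mm ahead of it and the grasp point (between the pads) lies 3 mm ahead of it; z points along the fingers, y is the line along which they close (so a half turn about z gives the same grasp; the last joint's range is limited). The gripper opens to 92 mm and grips with 3 to 60 N. Pads are 19 mm wide; open, the fingers measure 130 mm over their backs; the gripper's body (75 mm by 190 mm) begins 47 mm behind the grasp point.
Start: joints at [1.396, 0.501, -0.427, 1.55, 0.221, 1.138, -0.21], TCP at [0.276, -0.589, 0.229] pointing down, gripper open.
Joint ranges: [-2.88, 2.88], [-0.31, 2.03], [-1.54, 1.56], [0.2, 2.42], [-1.41, 4.55], [0.19, 2.02], [-2.57, 2.57]. Speed limits (rad/s): [2.57, 2.57, 3.14, 3.14, 3.14, 3.14, 3.14].

### API

Orientations are given as [roll, pitch, yaw] about the fixed x, y, z axes, in that order (R = Rz(yaw) Ry(pitch) Rx(roll)).
In Python, from rig import get_obs, snapshot, camera_model, finish_job gives the robot as it stands.
- The arm moves only by the tool jog_arm, never from a script. Its argument "increments" is a list of rows, each a list of 3 entries, a list of its own where there are three numbers: the shift along the tool's x, y, z in units of 50 mm (1.0 is 50 mm), then the turn, a rotation vector about the tool's x, y, z in units of 6 degrees (1.0 is 6 degrees), then the opening, from 0 (shut) to 1 (fully open). A call has 1 to 20 rows; each row shifts and turns the commanded pose from where the row before left it, along the tool's axes as they then stand; what a row does not reach is not made up. A row lasts 1/10 s, in which the tool goes at most 50 mm and 8.59 degrees, less where a joint would pass 70% of its speed; a pose out of reach is approached as far as the arm can. A call is refused whole if a number of a shift passes 1 or a number of a turn 1, either way. A call with a gripper value outside its range is refused whole. The fingers move at their own pace and stop on an object; "force" is the grip in N (left out, the last holds). Time passes only in rows, so rows that do not move let the fingers close. It gives the time, the measured TCP pose, the force, the opening and the grip force at its end, in the units of the state.
- get_obs(): the state, without advancing time (a new reading comes with each control period).
- snapshot(name): name is "scene" or "side" or "wrist"; returns the picture (400x640x3 uint8, red, green, blue); there is no depth.
- camera_model(name): a dict with "fx", "fy", "cx", "cy" (pixels), "xyz" and "rotation" of the camera in the world; the wrist camera has in their place "hand_eye" (4x4, takes a point from camera to tool coordinates, whose origin is the TCP and whose axes are the flange's). Camera axes: x right, y up, looking along -z (the intrinsics and any distortion apply to the point x, -y, -z); pixel columns grow to the right and rows downward; lengths in m; the calibration is good to about 2 mm. A picture is of the moment at which its call begins: read the wrist's pose just before it. camera_model takes no time and is no camera call.
- finish_job(): hands the job in; it is judged then, once.
The state is a dict: "t": time; "joint_positions": joint angles; "qd": joint speeds; "joint_efforts": joint torques, N m; "position": TCP position; "tcp_rot": TCP orientation; "force": force on the tool from outside, world axes, zero at the start; "ft_torque": the same for the moment, N m; "grip_width": finger opening in m; "grip_force": force on a finger pad.
Only numpy, scipy, OpenCV 4.12 (cv2) and the standard library are available. Lean on these libraries where they do the work, as an engineer would, in place of code of your own. Each camera call takes 0.05 s, during which the arm holds its last target. There are 200 camera calls.

### The job

Turn the indexing wheel by its crank until the sector with three pips shows in the bridge's window, then lock it there with the index pin: fully home in the bush of the bridge, its head down on the bridge. The wheel's notches are a little out of line with its pips, so feel for the notch gently and never force the pin against the wheel; leave the pliers, the tape measure and the angle bracket alone.

Things in the scene. Friction and masses are not known exactly. Their poses are not given: they have to be found in the camera images.
- fixture: indexing fixture fixed to the table: dark base plate 216 x 256 x 10 mm with a wheel, a grey bridge over the wheel's rim on its +x side (50 mm wide, from 22 to 114 mm from the wheel's axis, top 56 mm and underside 42 mm above the table) and a parking boss. Origin on the table, on the wheel's axis; x from the axis through window and bush, z up
- wheel: horizontal wheel, diameter 164 mm, top 36 mm above the table; origin as the fixture's, x through its three-pip sector. That sector is in the window when wheel x lies along fixture x. Starts 0.8 to 1.9 rad counter-clockwise (from above) of that, so turn it clockwise; it can go 0.6 rad past. Stays where left; turning takes 0.2 N m (3.3 N at the crank)
- crank_top (a point): top end of the crank handle, a black upright round post of 16 mm diameter from 42 to 101 mm above the table, fixed on the wheel 60 mm from its axis, across the axis from the three-pip sector
- three_pips (a point): middle of the three-pip sector on the wheel's top, 42 mm from the axis. The rim (60 to 82 mm from the axis) is a steel ring, top flush, with one 12 mm wide radial notch per pip sector, 60 degrees apart. The ring was clamped on by hand: its notches all lie up to 0.10 rad to one side or the other of their sectors' middles, differently each time, not measured
- window (a point): middle of the bridge's window (24 mm radially x 30 mm), at the height of the wheel's top, 42 mm from the axis; fixed to the fixture. Pips per sector counter-clockwise: 3, 1, 5, (crank), 4, 2
- bush (a point): centre of the mouth, on the bridge's top, of the bush: an upright through hole of 11.2 mm diameter, 14 mm deep, mouth countersunk 2 mm, 72 mm from the axis. A pin in the bush stands on the ring with its head 10 mm above the bridge, and drops into a notch that comes under it; a notch then stops the wheel
- index_pin: loose index pin, about 60 g: steel shank 10 mm diameter, 30 mm long, foot chamfered 1.5 mm, under a black round head 20 mm in diameter (collar 22) and 30 mm high. Origin in the middle of the head's underside, z up. Starts in the 12 mm hole of the parking boss, a 34 mm square block 42 mm high at fixture x 0, y +125 mm. Home, its foot is 10 mm deep in a notch
- pliers: blue-handled pliers of 160 mm lying on the table: to be left alone
- tape_measure: yellow tape measure, 78 mm long, standing on the table: to be left alone
- bracket_2: small steel angle bracket, 40 x 60 mm: to be left alone
Not all that is in view belongs to the job. There is more than one size of the index_pin; the one meant has the size given above.

How it is judged:
By the outcome, as a careful person would: the job done as asked, in the order asked, and still so for the second after the job is handed in, with the robot touching nothing.
It also fails if it takes over 72 s, if anything falls off the work surface, if the arm or the gripper's body presses on something with over 40 N, if the wrist force passes 120 N, or if a joint passes its speed limit or range.

## Working session

There is one attempt and no reset: what is moved stays moved. The work goes in short steps, Python scripts to look and compute and a tool call to move; the robot and the scene stay as the last step left them, time stands still between calls to the robot, and variables do not carry over. Pictures are saved under pics/ and viewed, at most 10 in all, crops included, and the job is handed in when it is done.

Besides the shell and the picture viewer there is one more tool, called after "Emit:" in YAML: its name, and indented under it one key for each argument. jog_arm: Moves the arm, as the interface text tells. Its arguments: {"type":"object","properties":{"increments":{"type":"array","items":{"type":"array"}},"force":{"type":"number"}},"required":["increments"]}

```bash
mkdir -p pics; ls; python3 - <<'E'
from rig import *
import cv2,numpy as np
o=get_obs();print({k:np.round(v,3).tolist() for k,v in o.items()})
for n in("scene","side","wrist"):
    cv2.imwrite(f"pics/{n}0.png",snapshot(n)[:,:,::-1])
    print(n,camera_model(n))
E
```

```text
pics
{'t': 0.0, 'joint_positions': [1.396, 0.502, -0.427, 1.551, 0.221, 1.138, -0.21], 'qd': [0.0, -0.001, 0.0, 0.001, -0.0, -0.001, -0.0], 'joint_efforts': [-0.0, -56.658, -5.816, -27.911, -0.069, 0.031, 0.0], 'position': [0.275, -0.588, 0.228], 'tcp_rot': [-3.14, -0.0, 0.438], 'force': [-0.198, -0.045, -0.362], 'ft_torque': [-0.024, 0.013, -0.016], 'grip_force': 0.0, 'grip_width': 0.091}
scene {'fx': 491.4339664153556, 'fy': 491.4339664153556, 'cx': 317.31067044049314, 'cy': 201.2379191752606, 'xyz': array([0.08940133, 0.33680214, 0.48232279]), 'rotation': array([ 1.10678486, -0.01532477, -2.6129422 ])}
side {'fx': 438.38793137800275, 'fy': 438.38793137800275, 'cx': 317.01187266329737, 'cy': 199.57285341311183, 'xyz': array([ 0.26214059, -1.02295214,  0.56612522]), 'rotation': array([ 0.99488672,  0.00103331, -0.33291978])}
wrist {'fx': 287.25534612712033, 'fy': 287.25534612712033, 'cx': 319.8283540881125, 'cy': 197.97769163415995, 'hand_eye': array([[-4.41447830e-05,  9.61933738e-01,  2.73282786e-01,
         7.43935828e-02],
       [ 9.99999915e-01,  1.54461764e-04, -3.82158001e-04,
        -3.51697429e-04],
       [-4.09822416e-04,  2.73282746e-01, -9.61933664e-01,
        -1.55932371e-01],
       [ 0.00000000e+00,  0.00000000e+00,  0.00000000e+00,
         1.00000000e+00]])}
```

View pics/scene0.png

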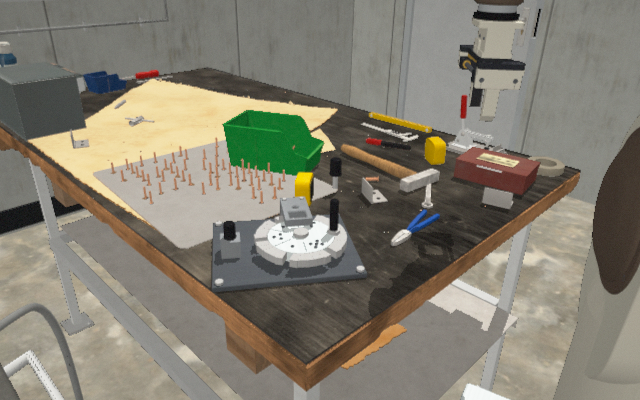

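View pics/side0.png

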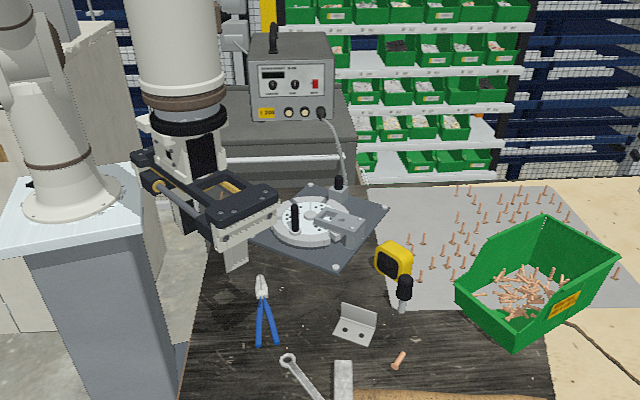

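The scene view shows the fixture with the wheel hub at about (302,232), the crank top at (334,201) and the parked pin's head at (229,224). In the side view the parked pin is at (338,180) and the crank top at (294,207). The other pin, standing by the tape at (404,285), is a decoy. Next I'll localise these roughly and look from above with the wrist camera.

```bash
cat > h.py <<'E'
from rig import *
import cv2,numpy as np
from scipy.spatial.transform import Rotation as R
def ray(n,px,o=None):
    c=camera_model(n)
    d=np.array([(px[0]-c['cx'])/c['fx'],-(px[1]-c['cy'])/c['fy'],-1.])
    if n=='wrist':
        T=np.eye(4);T[:3,:3]=R.from_euler('xyz',o['tcp_rot']).as_matrix();T[:3,3]=o['position'];T=T@c['hand_eye']
        return T[:3,3],T[:3,:3]@d
    return c['xyz'],R.from_euler('xyz',c['rotation']).as_matrix()@d
def onz(n,px,z,o=None):
    p,d=ray(n,px,o);return p+d*(z-p[2])/d[2]
def tri(*rs):
    A=0;b=0
    for p,d in rs:
        d=d/np.linalg.norm(d);P=np.eye(3)-np.outer(d,d);A=A+P;b=b+P@p
    return np.linalg.solve(A,b)
def toT(px,o): # unused
    pass
E
python3 - <<'E'
from h import *
print(camera_model('wrist').keys())
for n,px,z in [('scene',(302,232),.036),('scene',(334,201),.101),('scene',(229,223),.072),('side',(294,207),.101),('side',(338,178),.072),('side',(307,215),.036)]:
    print(n,px,onz(n,px,z).round(3))
print(tri(ray('scene',(334,201)),ray('side',(294,207))),tri(ray('scene',(229,223)),ray('side',(338,178))))
E
```

```text
dict_keys(['fx', 'fy', 'cx', 'cy', 'hand_eye'])
scene (302, 232) [ 0.494 -0.315  0.036]
scene (334, 201) [ 0.445 -0.34   0.101]
scene (229, 223) [ 0.583 -0.223  0.072]
side (294, 207) [ 0.446 -0.356  0.101]
side (338, 178) [ 0.584 -0.235  0.072]
side (307, 215) [ 0.489 -0.301  0.036]
[ 0.44845315 -0.34857323  0.09615633] [ 0.5871829  -0.22788748  0.06795965]
```

Emit:
jog_arm:
  increments:
    - [[0.63,-0.34,0],[0,0,0],1]
    - [[0.63,-0.34,0],[0,0,0],1]
    - [[0.63,-0.34,0],[0,0,0],1]
    - [[0.63,-0.34,0],[0,0,0],1]
    - [[0.63,-0.34,0],[0,0,0],1]
    - [[0.63,-0.34,0],[0,0,0],1]
    - [[0.63,-0.34,0],[0,0,0],1]
    - [[0.63,-0.34,0],[0,0,0],1]
    - [[0.63,-0.34,0],[0,0,0],1]
    - [[0.63,-0.34,0],[0,0,0],1]
    - [[0,0,0],[0,0,0],1]
    - [[0,0,0],[0,0,0],1]

```text
t: 1.35
position: [0.4892, -0.3001, 0.2285]
tcp_rot: [-3.141, 0.0, 0.441]
force: [-0.2, -0.7, -0.6]
grip_width: 0.0921
grip_force: 0.0
```

```bash
python3 - <<'E'
from h import *
o=get_obs();print({k:np.round(v,3).tolist() for k,v in o.items()})
im=snapshot('wrist')[:,:,::-1];cv2.imwrite("pics/w1.png",im)
np.save('w1.npy',im)
E
```

```text
{'t': 1.35, 'joint_positions': [0.943, 0.384, -0.556, 1.744, 0.226, 1.078, -0.818], 'qd': [0.032, 0.001, 0.038, -0.001, 0.01, 0.003, 0.003], 'joint_efforts': [-1.862, -47.387, -7.327, -27.132, -0.331, -0.101, -0.064], 'position': [0.489, -0.3, 0.229], 'tcp_rot': [-3.141, 0.0, 0.441], 'force': [-0.23, -0.727, -0.63], 'ft_torque': [-0.07, 0.011, -0.01], 'grip_force': 0.0, 'grip_width': 0.092}
```

View pics/w1.png

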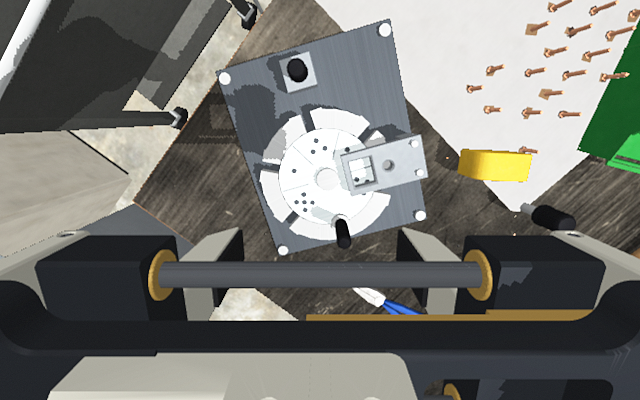

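The wrist view shows the hub at about (325,180), bush at (388,165), window at (359,172), parked pin at (296,70) and crank at (343,230). The base screws are at (225,78), (386,30), (421,215) and (283,251), with notches near (370,130), (272,172) and (298,213). I'll get the fixture frame from the base screws and rectify the wheel plane to read the pips and notches.

```bash
cat >> h.py <<'E'
def rect(im,o,z,cx,cy,half,S):
    src=np.float32([[100,50],[540,50],[540,250],[100,250]])
    w=np.array([onz('wrist',p,z,o)[:2] for p in src])
    s=S/(2*half); dst=np.float32(np.c_[(w[:,0]-cx+half)*s,(cy+half-w[:,1])*s])
    return cv2.warpPerspective(im,cv2.getPerspectiveTransform(src,dst),(S,S),flags=cv2.INTER_CUBIC)
E
python3 - <<'E'
from h import *
o=get_obs();im=np.load('w1.npy')
g=cv2.cvtColor(im,cv2.COLOR_BGR2GRAY)
sc=[]
for (x,y) in [(225,78),(386,30),(421,215),(283,251)]:
    p=g[y-9:y+10,x-9:x+10]; m=(p>170).astype(np.uint8)
    n,l,st,c=cv2.connectedComponentsWithStats(m); i=l[9,9] or 1+np.argmax(st[1:,4])
    q=c[i]+[x-9,y-9]; sc.append(onz('wrist',q,.012,o)); print(q,st[i,4],sc[-1].round(4))
sc=np.array(sc); print('edges',[np.linalg.norm(sc[i]-sc[(i+1)%4]).round(4) for i in range(4)])
print('centre',sc.mean(0))
for a,b in[(0,1),(3,2),(0,3),(1,2)]:
    d=sc[b]-sc[a];print(a,b,np.degrees(np.arctan2(d[1],d[0])))
for n,px,z in [('hub',(325,180),.04),('bush',(388,165),.056),('window',(359,172),.056),('pintop',(296,70),.072)]:
    print(n,onz('wrist',px,z,o).round(4))
cv2.imwrite('pics/r1.png',rect(im,o,.036,.49,-.31,.1,600))
E
```

```text
[224.38333333  78.05      ] 120 [ 0.5469 -0.147   0.012 ]
[384.63909774  29.45112782] 133 [ 0.6745 -0.2967  0.012 ]
[420.29411765 215.32941176] 85 [ 0.4956 -0.45    0.012 ]
[282.65333333 250.05333333] 75 [ 0.3675 -0.2995  0.012 ]
edges [np.float64(0.1968), np.float64(0.2356), np.float64(0.1976), np.float64(0.2355)]
centre [ 0.5211218  -0.29832245  0.012     ]
0 1 -49.54580032904165
3 2 -49.596995433417625
0 3 -139.61752260462268
1 2 -139.41753521444588
hub [ 0.4902 -0.3074  0.04  ]
bush [ 0.5399 -0.3637  0.056 ]
window [ 0.5185 -0.3373  0.056 ]
pintop [ 0.5858 -0.2292  0.072 ]
```

View pics/r1.png

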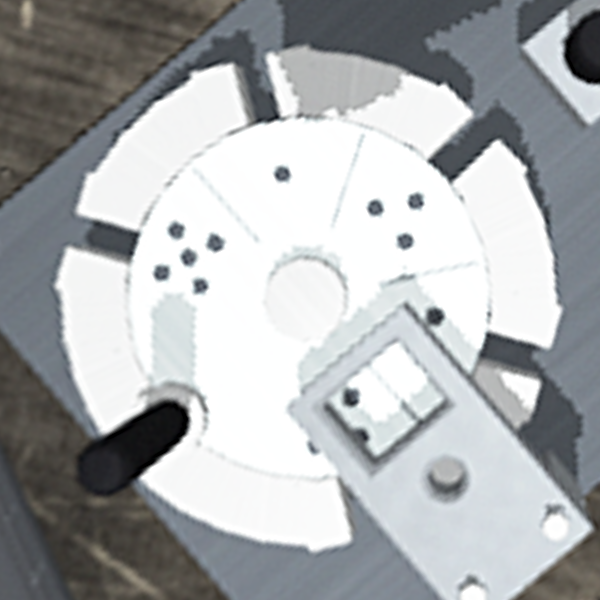

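In the rectified view (3 px/mm, axis at about (309,298)), the three pips average (398,217), which is 42°. The notch centres sit near 44°, 104° and 164°, so they are about 2° CCW of the pips. The fixture yaw is -49.5°. That leaves about 94° clockwise to the notch, so I'll grip the crank.

Emit:
jog_arm:
  increments:
    - [[-0.58,0.267,0],[0,0,0],1]
    - [[-0.58,0.267,0],[0,0,0],1]
    - [[0,0,0],[0,0,-0.95],1]
    - [[0,0,0],[0,0,-0.95],1]
    - [[0,0,0],[0,0,-0.95],1]
    - [[0,0,0.5],[0,0,0],1]
    - [[0,0,0.5],[0,0,0],1]
    - [[0,0,0.5],[0,0,0],1]
    - [[0,0,0.5],[0,0,0],1]
    - [[0,0,0.4],[0,0,0],1]
    - [[0,0,0.4],[0,0,0],1]
    - [[0,0,0],[0,0,0],1]
    - [[0,0,0],[0,0,0],1]

```text
t: 2.7
position: [0.4466, -0.351, 0.0886]
tcp_rot: [-3.141, 0.001, 0.734]
force: [0.6, 0.3, 0.0]
grip_width: 0.0918
grip_force: 0.0
```

Emit:
jog_arm:
  increments:
    - [[0,0,0],[0,0,0],0.5]
    - [[0,0,0],[0,0,0],0.3]
    - [[0,0,0],[0,0,0],0.2]
    - [[0,0,0],[0,0,0],0.1]
    - [[0,0,0],[0,0,0],0.1]
    - [[0,0,0],[0,0,0],0.1]
  force: 15

```text
t: 3.3
position: [0.4477, -0.3499, 0.0889]
tcp_rot: [3.141, 0.0, 0.736]
force: [1.1, 0.3, 0.3]
grip_width: 0.0485
grip_force: 0.0
```

Emit:
jog_arm:
  increments:
    - [[0,0,0],[0,0,0],0.1]
    - [[0,0,0],[0,0,0],0.1]
    - [[0,0,0],[0,0,0],0.1]
    - [[0,0,0],[0,0,0],0.1]
    - [[0,0,0],[0,0,0],0.1]
    - [[0,0,0],[0,0,0],0.1]
  force: 20

```text
t: 3.9
position: [0.4474, -0.3497, 0.0887]
tcp_rot: [-3.141, 0.0, 0.736]
force: [-1.1, 1.6, 0.7]
grip_width: 0.0149
grip_force: 20.0
```

Emit:
jog_arm:
  increments:
    - [[0.003,-0.084,0],[0,0,0.667],0.1]
    - [[0.003,-0.084,0],[0,0,0.667],0.1]
    - [[0.003,-0.084,0],[0,0,0.667],0.1]
    - [[0.003,-0.084,0],[0,0,0.667],0.1]
    - [[0.003,-0.084,0],[0,0,0.667],0.1]
    - [[0.003,-0.084,0],[0,0,0.667],0.1]
    - [[0.003,-0.084,0],[0,0,0.667],0.1]
    - [[0.003,-0.084,0],[0,0,0.667],0.1]
    - [[0.003,-0.084,0],[0,0,0.667],0.1]
    - [[0.003,-0.084,0],[0,0,0.667],0.1]

```text
t: 4.9
position: [0.4315, -0.3122, 0.0886]
tcp_rot: [3.141, 0.001, 0.035]
force: [-0.9, -1.5, -0.1]
grip_width: 0.0148
grip_force: 20.0
```

Emit:
jog_arm:
  increments:
    - [[0.003,-0.084,0],[0,0,0.667],0.1]
    - [[0.003,-0.084,0],[0,0,0.667],0.1]
    - [[0.003,-0.084,0],[0,0,0.667],0.1]
    - [[0.003,-0.084,0],[0,0,0.667],0.1]
    - [[0.003,-0.084,0],[0,0,0.667],0.1]
    - [[0.003,-0.084,0],[0,0,0.667],0.1]
    - [[0.003,-0.084,0],[0,0,0.667],0.1]
    - [[0.003,-0.084,0],[0,0,0.667],0.1]
    - [[0.003,-0.084,0],[0,0,0.667],0.1]
    - [[0.003,-0.084,0],[0,0,0.667],0.1]
    - [[0.002,-0.063,0],[0,0,0.5],0.1]
    - [[0,0,0],[0,0,0],0.1]
    - [[0,0,0],[0,0,0],0.1]
    - [[0,0,0],[0,0,0],0.1]

```text
t: 6.3
position: [0.4457, -0.2687, 0.0886]
tcp_rot: [3.141, 0.003, -0.711]
force: [-4.9, 3.4, 4.4]
grip_width: 0.0151
grip_force: 20.0
```

Emit:
jog_arm:
  increments:
    - [[0,0,0],[0,0,0],0.5]
    - [[0,0,0],[0,0,0],0.5]
    - [[0,0,0],[0,0,0],0.5]
    - [[0,0,0],[0,0,0],0.5]
    - [[0,0,-0.5],[0,0,0],0.5]
    - [[0,0,-0.5],[0,0,0],0.5]
    - [[0,0,-0.5],[0,0,0],0.5]
    - [[0,0,-0.5],[0,0,0],0.5]
    - [[0.34,-0.25,-0.5],[0,0,0],0.5]
    - [[0.34,-0.25,-0.3],[0,0,0],0.5]
    - [[0.34,-0.25,0],[0,0,0],0.5]
    - [[0.34,-0.25,0],[0,0,0],0.5]
    - [[0,0,0],[0,0,0],0.5]
    - [[0,0,0],[0,0,0],0.5]

```text
t: 7.7
position: [0.5304, -0.2767, 0.2282]
tcp_rot: [3.141, 0.001, -0.713]
force: [-1.3, -0.9, -0.4]
grip_width: 0.0457
grip_force: 0.0
```

```bash
python3 - <<'E'
from h import *
o=get_obs();print({k:np.round(o[k],3).tolist() for k in('t','position','tcp_rot','joint_positions','qd')})
im=snapshot('wrist')[:,:,::-1];np.save('w2.npy',im)
r=rect(im,o,.036,.52,-.30,.15,600)
cv2.imwrite('pics/r2.png',np.hstack([cv2.resize(im[:300],(400,188)), np.zeros((188,0,3),np.uint8)]) if 0 else r)
E
```

```text
{'t': 7.7, 'position': [0.53, -0.277, 0.228], 'tcp_rot': [3.141, 0.001, -0.713], 'joint_positions': [0.617, 0.387, -0.233, 1.691, 0.099, 1.076, -1.93], 'qd': [0.009, -0.014, 0.009, 0.023, 0.001, 0.0, 0.001]}
```

View pics/r2.png

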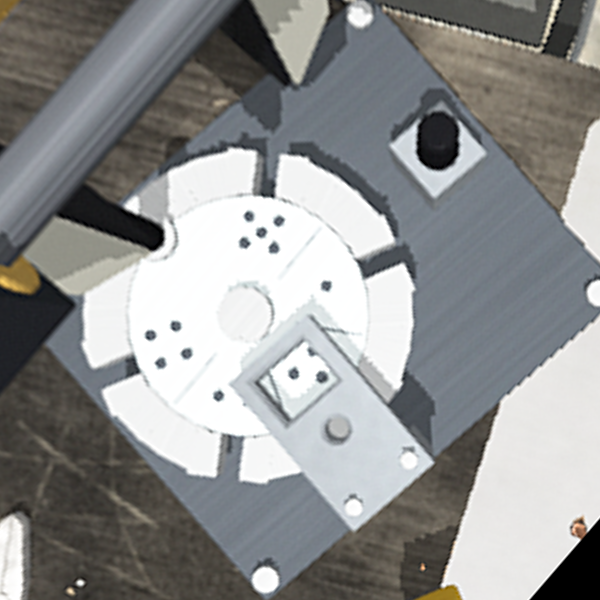

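View two shows three pips in the window (about (300,370)), the bush at (338,429) and the pin in its boss at (438,140). Next I'll refine the bush and pin positions by colour and shape in both wrist views.

```bash
python3 - <<'E'
from h import *
o2=get_obs();im2=np.load('w2.npy');im1=np.load('w1.npy')
o1=dict(position=np.array([.4892,-.3001,.2285]),tcp_rot=np.array([-3.141,0,.441]))
def proj(P,o):
    c=camera_model('wrist');T=np.eye(4);T[:3,:3]=R.from_euler('xyz',o['tcp_rot']).as_matrix();T[:3,3]=o['position'];T=T@c['hand_eye']
    q=np.linalg.inv(T)@np.r_[P,1];return np.array([c['cx']-c['fx']*q[0]/q[2],c['cy']+c['fy']*q[1]/q[2]])
for n,P in [('bush',[.540,-.364,.056]),('pin',[.587,-.229,.072])]:
    row=[]
    for im,o in((im1,o1),(im2,o2)):
        u=proj(P,o).round().astype(int); c=im[u[1]-22:u[1]+23,u[0]-22:u[0]+23]
        row.append(cv2.resize(c,None,fx=8,fy=8,interpolation=cv2.INTER_NEAREST)); print(n,u)
    cv2.imwrite(f'{n}.png',np.hstack(row))
cv2.imwrite('pics/c.png',np.vstack([cv2.imread('bush.png'),cv2.imread('pin.png')])[:, :])
i=cv2.imread('pics/c.png');cv2.imwrite('pics/c.png',cv2.resize(i,(600,600)))
E
```

```text
bush [390 166]
bush [374 125]
pin [298  70]
pin [254 174]
```

View pics/c.png

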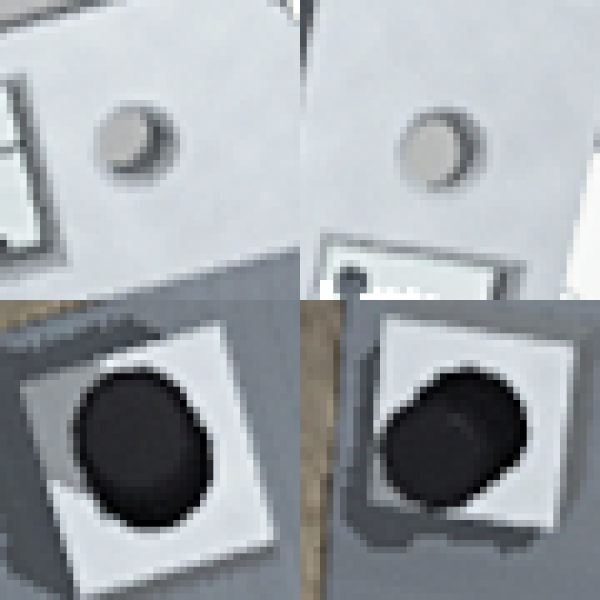

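Crops: the bush rim is centred at about (388.0,165.1) in view one and (372.8,125.0) in view two. The pin's head top is at about (295.3,66.5) and (253.2,173.6).

```bash
python3 - <<'E'
from h import *
o2=get_obs()
o1=dict(position=np.array([.4892,-.3001,.2285]),tcp_rot=np.array([-3.141,0,.441]))
for n,a,b,z in [('bush',(388,165.1),(372.8,125),.056),('pin',(295.3,66.5),(253.2,173.6),.072)]:
    print(n,onz('wrist',a,z,o1).round(4),onz('wrist',b,z,o2).round(4),tri(ray('wrist',a,o1),ray('wrist',b,o2)).round(4))
# boss top centre, view 2 corners
k=lambda x,y:((x-450)/6.667+254,(y-450)/6.667+174)
print('boss',np.mean([onz('wrist',k(*p),.042,o2) for p in [(385,320),(580,346),(556,528),(370,503)]],0))
k=lambda x,y:((x-150)/6.667+298,(y-450)/6.667+70)
print('boss',np.mean([onz('wrist',k(*p),.042,o1) for p in [(20,382),(215,320),(273,543),(77,597)]],0))
f=lambda d,a:d*np.array([np.cos(a),np.sin(a)])
a=np.radians(-49.55);print('axis->bush,boss if axis .4925,-.309',np.array([.4925,-.309])+f(.072,a),np.array([.4925,-.309])+f(.125,a+np.pi/2))
print(o2['position'],o2['tcp_rot'])
E
```

```text
bush [ 0.5402 -0.3618  0.056 ] [ 0.5405 -0.3628  0.056 ] [ 0.5399 -0.3634  0.0507]
pin [ 0.5885 -0.2252  0.072 ] [ 0.588  -0.2292  0.072 ] [ 0.5892 -0.2235  0.0556]
boss [ 0.58774142 -0.22673555  0.042     ]
boss [ 0.58770256 -0.22537129  0.042     ]
axis->bush,boss if axis .4925,-.309 [ 0.53921246 -0.36379001] [ 0.58762155 -0.22790197]
[ 0.5298219  -0.27687494  0.22819696] [ 3.14088630e+00  1.34575156e-03 -7.13271835e-01]
```

Emit:
jog_arm:
  increments:
    - [[0.055,-0.378,0],[0,0,0],0.5]
    - [[0.055,-0.378,0],[0,0,0],0.5]
    - [[0.055,-0.378,0],[0,0,0],0.5]
    - [[0.055,-0.378,0],[0,0,0],0.5]
    - [[0,0,0.5],[0,0,0],0.5]
    - [[0,0,0.5],[0,0,0],0.5]
    - [[0,0,0.5],[0,0,0],0.5]
    - [[0,0,0.5],[0,0,0],0.5]
    - [[0,0,0.5],[0,0,0],0.5]
    - [[0,0,0.4],[0,0,0],0.5]
    - [[0,0,0.22],[0,0,0],0.5]
    - [[0,0,0],[0,0,0],0.5]
    - [[0,0,0],[0,0,0],0.5]

```text
t: 9.05
position: [0.589, -0.227, 0.0734]
tcp_rot: [-3.141, -0.001, -0.713]
force: [0.6, -0.4, 0.1]
grip_width: 0.0461
grip_force: 0.0
```

Emit:
jog_arm:
  increments:
    - [[0,0,0],[0,0,0],0.2]
    - [[0,0,0],[0,0,0],0.15]
    - [[0,0,0],[0,0,0],0.15]
    - [[0,0,0],[0,0,0],0.15]
    - [[0,0,0],[0,0,0],0.15]
    - [[0,0,0],[0,0,0],0.15]
  force: 15

```text
t: 9.65
position: [0.589, -0.2272, 0.0735]
tcp_rot: [-3.142, -0.001, -0.713]
force: [-1.5, 0.3, 5.1]
grip_width: 0.014
grip_force: 4.6
```

```bash
python3 - <<'E'
from h import *
o=get_obs();print({k:np.round(o[k],4).tolist() for k in('t','position','force','grip_width','grip_force')})
a=snapshot('scene')[180:300,180:380,::-1];b=snapshot('side')[140:260,240:440,::-1];w=snapshot('wrist')[:,:,::-1]
np.save('w3.npy',w)
t=np.hstack([cv2.resize(x,(400,240),interpolation=cv2.INTER_CUBIC) for x in(a,b)])
cv2.imwrite('pics/g.png',np.vstack([t,cv2.resize(w[100:300,160:480],(576,360))[:, :].copy() if 0 else cv2.copyMakeBorder(cv2.resize(w[100:300,160:480],(576,360)),0,0,0,224,cv2.BORDER_CONSTANT)]))
E
```

```text
{'t': 9.65, 'position': [0.589, -0.2272, 0.0735], 'force': [-1.4577, 0.2812, 5.0811], 'grip_width': 0.014, 'grip_force': 4.6092}
```

View pics/g.png

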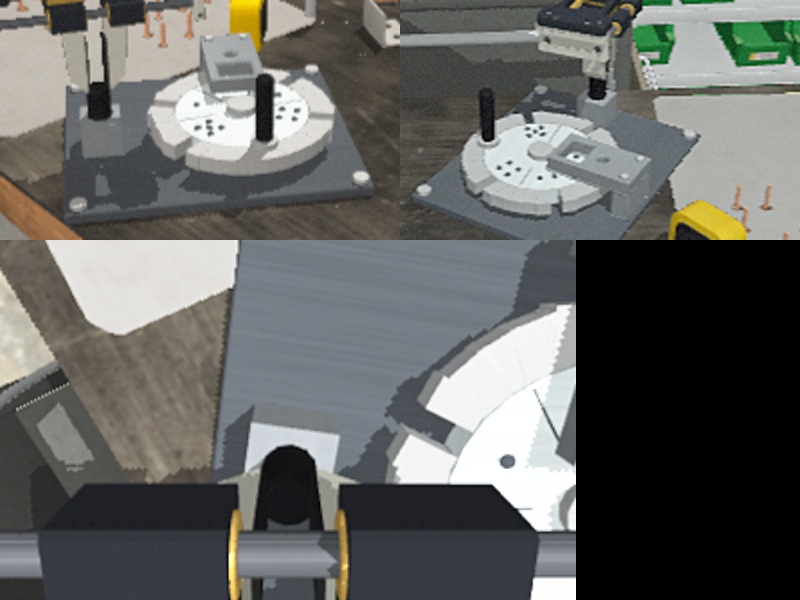

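The head stands between the fingers with the pin still in its boss. The width simply reached the commanded 0.15, so I'll close fully.

Emit:
jog_arm:
  increments:
    - [[0,0,0],[0,0,0],0.05]
    - [[0,0,0],[0,0,0],0.05]
    - [[0,0,0],[0,0,0],0.05]
    - [[0,0,0],[0,0,0],0.05]
  force: 15

```text
t: 10.2
position: [0.589, -0.2285, 0.0744]
tcp_rot: [3.141, -0.002, -0.714]
force: [-3.7, -1.4, 9.5]
grip_width: 0.0046
grip_force: 5.0
```

```bash
python3 - <<'E'
from h import *
o=get_obs();print({k:np.round(o[k],4).tolist() for k in('t','position','tcp_rot','force','ft_torque','grip_width','grip_force')})
a=snapshot('scene')[190:265,195:275,::-1];b=snapshot('side')[130:205,295:375,::-1];w=snapshot('wrist')[150:290,230:410,::-1]
t=np.hstack([cv2.resize(x,(400,300),interpolation=cv2.INTER_CUBIC) for x in(a,b)])
w=cv2.resize(w,(386,300),interpolation=cv2.INTER_CUBIC)
cv2.imwrite('pics/g2.png',np.vstack([t,np.hstack([w,np.zeros((300,414,3),np.uint8)])]))
E
```

```text
{'t': 10.2, 'position': [0.589, -0.2285, 0.0744], 'tcp_rot': [3.1407, -0.0022, -0.714], 'force': [-3.7286, -1.3789, 9.4669], 'ft_torque': [-0.2374, 0.7682, -0.0275], 'grip_width': 0.0046, 'grip_force': 5.0086}
```

View pics/g2.png

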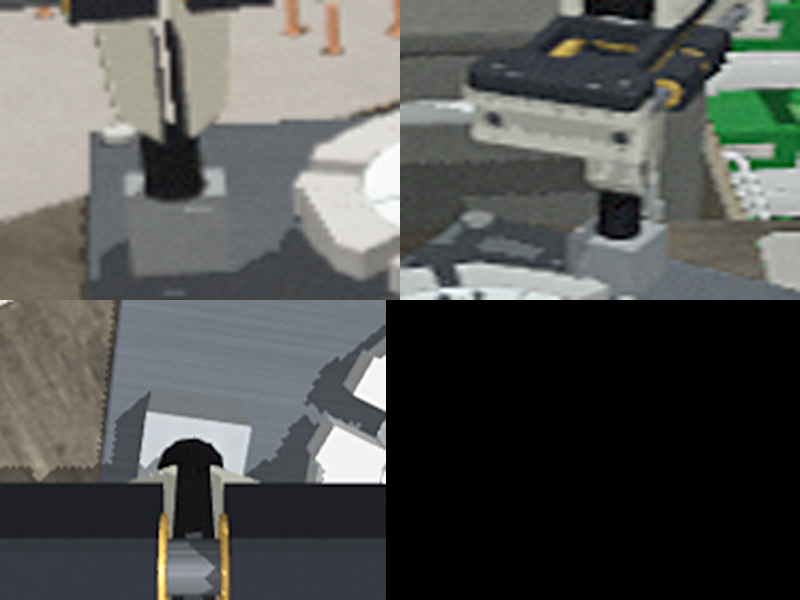

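```bash
python3 - <<'E'
from h import *
for n,x0,y0 in(('scene',195,190),('side',295,130)):
    c=camera_model(n);Rm=R.from_euler('xyz',c['rotation']).as_matrix()
    for z in(.0,.042,.052,.072,.0744,.095):
        q=Rm.T@(np.array([.589,-.2285,z])-c['xyz']);u=np.array([c['cx']-c['fx']*q[0]/q[2],c['cy']+c['fy']*q[1]/q[2]])
        print(n,z,u.round(1),((u-[x0,y0])*[5,4]).round())
E
```

```text
scene 0.0 [231.2 256.2] [181. 265.]
scene 0.042 [229.7 235.9] [173. 184.]
scene 0.052 [229.3 230.9] [171. 164.]
scene 0.072 [228.5 220.8] [168. 123.]
scene 0.0744 [228.4 219.6] [167. 118.]
scene 0.095 [227.6 209. ] [163.  76.]
side 0.0 [338.3 202.9] [216. 291.]
side 0.042 [338.8 187.6] [219. 230.]
side 0.052 [338.9 183.8] [219. 215.]
side 0.072 [339.1 176.2] [220. 185.]
side 0.0744 [339.1 175.3] [221. 181.]
side 0.095 [339.4 167.2] [222. 149.]
```

The full head is visible below the fingertips, so the tips sit on its top rather than around it. I'll open, go about 14 mm lower with the fingers straddling the boss, and close gently. The width will then show whether they hold the head (20 mm) or the boss (34 mm).

Emit:
jog_arm:
  increments:
    - [[0,0,-0.1],[0,0,0],0.5]
    - [[0,0,0],[0,0,0],0.5]
    - [[0,0,0],[0,0,0],0.5]
    - [[0,0,0],[0,0,0],0.5]
    - [[0,0,0],[0,0,0],0.5]
    - [[0,0,0],[0,0,0],0.5]
    - [[0,0,0.1],[0,0,0],0.5]
    - [[0,0,0.1],[0,0,0],0.5]
    - [[0,0,0.1],[0,0,0],0.5]
    - [[0,0,0.1],[0,0,0],0.5]
    - [[0,0,0],[0,0,0],0.5]
  force: 5

```text
t: 11.45
position: [0.5878, -0.2266, 0.0565]
tcp_rot: [3.141, 0.002, -0.713]
force: [-0.2, -1.1, -0.2]
grip_width: 0.0457
grip_force: 0.0
```

Emit:
jog_arm:
  increments:
    - [[0,0,0],[0,0,0],0.1]
    - [[0,0,0],[0,0,0],0.1]
    - [[0,0,0],[0,0,0],0.1]
    - [[0,0,0],[0,0,0],0.1]
    - [[0,0,0],[0,0,0],0.1]
    - [[0,0,0],[0,0,0],0.1]
    - [[0,0,0],[0,0,0],0.1]
  force: 5

```text
t: 12.15
position: [0.5889, -0.227, 0.058]
tcp_rot: [-3.141, -0.0, -0.713]
force: [0.1, -0.3, 1.0]
grip_width: 0.0196
grip_force: 5.0
```

Width is 19.6 mm with 5 N, so the fingers hold the head properly. I'll firm up the grip, lift, and carry the pin over the bush.

Emit:
jog_arm:
  increments:
    - [[0,0,0],[0,0,0],0.1]
    - [[0,0,0],[0,0,0],0.1]
    - [[0,0,-0.2],[0,0,0],0.1]
    - [[0,0,-0.3],[0,0,0],0.1]
    - [[0,0,-0.4],[0,0,0],0.1]
    - [[0,0,-0.4],[0,0,0],0.1]
    - [[0,0,-0.2],[0,0,0],0.1]
    - [[0.174,0.448,0],[0,0,0],0.1]
    - [[0.174,0.448,0],[0,0,0],0.1]
    - [[0.174,0.448,0],[0,0,0],0.1]
    - [[0.174,0.448,0],[0,0,0],0.1]
    - [[0.174,0.448,0],[0,0,0],0.1]
    - [[0.174,0.448,0],[0,0,0],0.1]
    - [[0,0,0],[0,0,0],0.1]
    - [[0,0,0],[0,0,0],0.1]
  force: 25

```text
t: 13.65
position: [0.5398, -0.363, 0.1329]
tcp_rot: [-3.141, 0.0, -0.715]
force: [0.0, 1.4, -0.6]
grip_width: 0.019
grip_force: 25.0
```

Emit:
jog_arm:
  increments:
    - [[0,0,0.2],[0,0,0],0.1]
    - [[0,0,0.2],[0,0,0],0.1]
    - [[0,0,0.18],[0,0,0],0.1]
    - [[0,0,0.04],[0,0,0],0.1]
    - [[0,0,0.04],[0,0,0],0.1]
    - [[0,0,0.04],[0,0,0],0.1]
    - [[0,0,0],[0,0,0],0.1]

```text
t: 14.35
position: [0.5402, -0.3625, 0.0975]
tcp_rot: [-3.142, 0.0, -0.713]
force: [0.7, 0.5, -1.3]
grip_width: 0.0188
grip_force: 25.0
```

Emit:
jog_arm:
  increments:
    - [[0,0,0.05],[0,0,0],0.1]
    - [[0,0,0.05],[0,0,0],0.1]
    - [[0,0,0.05],[0,0,0],0.1]
    - [[0,0,0.05],[0,0,0],0.1]
    - [[0,0,0.04],[0,0,0],0.1]
    - [[0,0,0],[0,0,0],0.1]

```text
t: 14.95
position: [0.5401, -0.3626, 0.0853]
tcp_rot: [3.142, 0.0, -0.713]
force: [0.1, -0.7, -0.5]
grip_width: 0.0188
grip_force: 25.0
```

Emit:
jog_arm:
  increments:
    - [[0,0,0.03],[0,0,0],0.1]
    - [[0,0,0],[0,0,0],0.1]
    - [[0,0,0],[0,0,0],0.45]
    - [[0,0,0],[0,0,0],0.45]
    - [[0,0,0],[0,0,0],0.45]
    - [[0,0,0],[0,0,0],0.45]
    - [[0,0,-0.3],[0,0,0],0.45]
    - [[0,0,-0.4],[0,0,0],0.45]
    - [[0,0,-0.4],[0,0,0],0.45]
    - [[0,0,-0.4],[0,0,0],0.45]
    - [[0,0,0],[0,0,0],0.45]

```text
t: 16.05
position: [0.5426, -0.364, 0.1639]
tcp_rot: [-3.141, -0.007, -0.713]
force: [1.3, -0.4, 0.9]
grip_width: 0.0412
grip_force: 0.0
```

```bash
cat > pin.py <<'E'
from h import *
def look(save=None):
    o=get_obs();print({k:np.round(o[k],4).tolist() for k in('t','position','tcp_rot','force','joint_positions')})
    out=[]
    for n in('scene','side'):
        im=snapshot(n)[:,:,::-1];c=camera_model(n);Rm=R.from_euler('xyz',c['rotation']).as_matrix()
        def pj(z):
            q=Rm.T@(np.array([.5402,-.3626,z])-c['xyz']);return np.array([c['cx']-c['fx']*q[0]/q[2],c['cy']+c['fy']*q[1]/q[2]])
        u=pj(.07).round().astype(int)
        cr=im[u[1]-38:u[1]+37,u[0]-50:u[0]+50]
        col=im[:,u[0]-2:u[0]+3].max(2).mean(1)
        print(n,u,{z:pj(z)[1].round(1) for z in(.056,.066,.086,.096)},col[u[1]-16:u[1]+20].round().astype(int).tolist())
        out.append(cv2.resize(cr,(400,300),interpolation=cv2.INTER_CUBIC))
    if save: cv2.imwrite(save,np.hstack(out))
E
python3 -c "
from pin import *
look('pics/p1.png')"
```

```text
{'t': 16.05, 'position': [0.5426, -0.364, 0.1639], 'tcp_rot': [-3.1405, -0.0072, -0.7131], 'force': [1.3087, -0.3665, 0.9476], 'joint_positions': [0.7058, 0.541, -0.2168, 1.6117, 0.1328, 0.996, -1.8364]}
scene [295 199] {0.056: np.float64(205.8), 0.066: np.float64(201.1), 0.086: np.float64(191.5), 0.096: np.float64(186.7)} [221, 214, 197, 142, 37, 37, 38, 31, 30, 25, 28, 25, 29, 27, 25, 26, 27, 26, 23, 29, 32, 83, 141, 141, 138, 129, 114, 119, 127, 117, 112, 111, 112, 112, 116, 119]
side [341 213] {0.056: np.float64(218.8), 0.066: np.float64(214.7), 0.086: np.float64(206.3), 0.096: np.float64(202.1)} [112, 112, 123, 106, 44, 41, 44, 42, 49, 38, 33, 32, 34, 38, 35, 32, 31, 35, 32, 34, 16, 122, 130, 145, 163, 163, 163, 163, 163, 166, 154, 126, 119, 123, 122, 123]
```

View pics/p1.png

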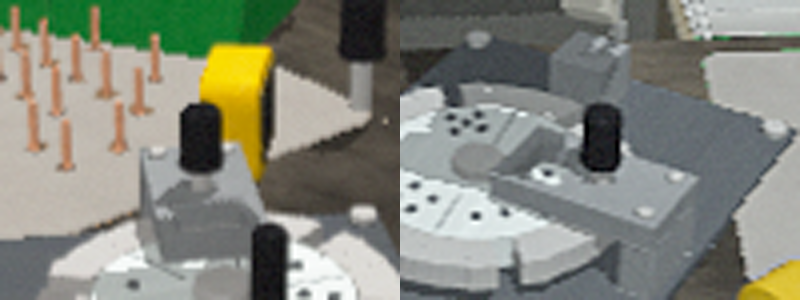

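The pin stands in the bush on the ring. In the scene crop the bright shank shows below the head, and the head top is at row about 187 against 191.5 expected when home. Next I'll re-grip the crank.

Emit:
jog_arm:
  increments:
    - [[-0.445,-0.03,0],[0,0,0],0.45]
    - [[-0.445,-0.03,0],[0,0,0],0.45]
    - [[-0.445,-0.03,0],[0,0,0],0.45]
    - [[-0.445,-0.03,0],[0,0,0],0.45]
    - [[-0.445,-0.03,0],[0,0,0],0.45]
    - [[-0.445,-0.03,0],[0,0,0],0.45]
    - [[0,0,0],[0,0,0],0.45]
    - [[0,0,0],[0,0,0],0.45]

```text
t: 16.95
position: [0.4447, -0.2683, 0.1588]
tcp_rot: [3.141, 0.001, -0.713]
force: [-0.5, -0.9, 0.1]
grip_width: 0.0414
grip_force: 0.0
```

Emit:
jog_arm:
  increments:
    - [[0,0,0.5],[0,0,0],0.45]
    - [[0,0,0.5],[0,0,0],0.45]
    - [[0,0,0.5],[0,0,0],0.45]
    - [[0,0,0],[0,0,0],0.45]
    - [[0,0,0],[0,0,0],0.1]
    - [[0,0,0],[0,0,0],0.1]
    - [[0,0,0],[0,0,0],0.1]
    - [[0,0,0],[0,0,0],0.1]
    - [[0,0,0],[0,0,0],0.1]
    - [[0,0,0],[0,0,0],0.1]
  force: 15

```text
t: 17.95
position: [0.4461, -0.269, 0.0853]
tcp_rot: [-3.141, -0.002, -0.713]
force: [-0.2, 0.9, 5.9]
grip_width: 0.0153
grip_force: 15.0
```

```bash
python3 -c "
from pin import *
look()"
```

```text
{'t': 17.95, 'position': [0.4461, -0.269, 0.0853], 'tcp_rot': [-3.1412, -0.0022, -0.7131], 'force': [-0.1688, 0.9427, 5.8694], 'joint_positions': [0.6786, 0.4468, -0.2278, 1.9919, 0.1495, 0.7162, -1.9243]}
scene [295 199] {0.056: np.float64(205.8), 0.066: np.float64(201.1), 0.086: np.float64(191.5), 0.096: np.float64(186.7)} [142, 140, 133, 103, 42, 42, 66, 98, 100, 90, 97, 95, 90, 91, 102, 104, 93, 99, 74, 89, 105, 127, 155, 152, 153, 146, 133, 134, 135, 132, 130, 128, 129, 128, 136, 158]
side [341 213] {0.056: np.float64(218.8), 0.066: np.float64(214.7), 0.086: np.float64(206.3), 0.096: np.float64(202.1)} [124, 126, 128, 113, 44, 39, 44, 43, 45, 36, 33, 32, 31, 33, 33, 33, 34, 32, 33, 34, 20, 121, 125, 144, 161, 161, 162, 161, 161, 163, 153, 124, 117, 119, 120, 122]
```

Emit:
jog_arm:
  increments:
    - [[0,-0.0105,0],[0,0,0.0833],0.1]
    - [[0,-0.0105,0],[0,0,0.0833],0.1]
    - [[0,-0.0105,0],[0,0,0.0833],0.1]
    - [[0,-0.0105,0],[0,0,0.0833],0.1]
    - [[0,-0.0105,0],[0,0,0.0833],0.1]
    - [[0,-0.0105,0],[0,0,0.0833],0.1]
    - [[0,-0.0105,0],[0,0,0.0833],0.1]
    - [[0,-0.0105,0],[0,0,0.0833],0.1]
    - [[0,-0.0105,0],[0,0,0.0833],0.1]
    - [[0,-0.0105,0],[0,0,0.0833],0.1]

```text
t: 19.05
position: [0.4489, -0.2658, 0.0853]
tcp_rot: [3.141, -0.002, -0.801]
force: [-2.0, -1.3, 7.3]
grip_width: 0.0152
grip_force: 15.0
```

```bash
python3 -c "
from pin import *
look()"
```

```text
{'t': 19.05, 'position': [0.4489, -0.2658, 0.0853], 'tcp_rot': [3.1409, -0.0018, -0.8011], 'force': [-2.0168, -1.2836, 7.2907], 'joint_positions': [0.6528, 0.4466, -0.2071, 1.99, 0.1375, 0.7166, -2.0101]}
scene [295 199] {0.056: np.float64(205.8), 0.066: np.float64(201.1), 0.086: np.float64(191.5), 0.096: np.float64(186.7)} [150, 150, 133, 47, 41, 41, 43, 45, 41, 43, 41, 40, 41, 40, 39, 40, 41, 45, 101, 166, 168, 162, 165, 162, 165, 163, 159, 158, 155, 158, 157, 157, 157, 153, 158, 164]
side [341 213] {0.056: np.float64(218.8), 0.066: np.float64(214.7), 0.086: np.float64(206.3), 0.096: np.float64(202.1)} [127, 129, 125, 57, 36, 40, 39, 47, 35, 33, 32, 33, 32, 32, 33, 34, 33, 33, 41, 22, 99, 128, 128, 152, 159, 163, 161, 161, 161, 164, 152, 123, 120, 121, 120, 122]
```

Emit:
jog_arm:
  increments:
    - [[0,-0.0105,0],[0,0,0.0833],0.1]
    - [[0,-0.0105,0],[0,0,0.0833],0.1]
    - [[0,-0.0105,0],[0,0,0.0833],0.1]
    - [[0,-0.0105,0],[0,0,0.0833],0.1]
    - [[0,-0.0105,0],[0,0,0.0833],0.1]
    - [[0,-0.0105,0],[0,0,0.0833],0.1]

```text
t: 19.75
position: [0.4512, -0.2635, 0.0853]
tcp_rot: [3.141, -0.002, -0.853]
force: [-2.1, 0.1, 8.3]
grip_width: 0.0154
grip_force: 15.0
```

```bash
python3 -c "
from pin import *
look()"
```

```text
{'t': 19.75, 'position': [0.4512, -0.2635, 0.0853], 'tcp_rot': [3.1411, -0.0016, -0.8532], 'force': [-2.0718, 0.1295, 8.3251], 'joint_positions': [0.6371, 0.4469, -0.1953, 1.9882, 0.1297, 0.7167, -2.0614]}
scene [295 199] {0.056: np.float64(205.8), 0.066: np.float64(201.1), 0.086: np.float64(191.5), 0.096: np.float64(186.7)} [151, 145, 102, 40, 41, 44, 45, 45, 42, 42, 41, 41, 42, 41, 40, 42, 41, 64, 127, 173, 173, 171, 174, 178, 173, 174, 175, 174, 173, 173, 169, 165, 169, 169, 170, 171]
side [341 213] {0.056: np.float64(218.8), 0.066: np.float64(214.7), 0.086: np.float64(206.3), 0.096: np.float64(202.1)} [126, 127, 132, 59, 35, 36, 34, 45, 34, 32, 33, 35, 36, 31, 32, 36, 30, 35, 40, 23, 95, 127, 129, 152, 163, 162, 161, 161, 163, 163, 153, 124, 120, 119, 120, 122]
```

Emit:
jog_arm:
  increments:
    - [[0,-0.0105,0],[0,0,0.0833],0.1]
    - [[0,-0.0105,0],[0,0,0.0833],0.1]
    - [[0,-0.0105,0],[0,0,0.0833],0.1]

```text
t: 20.15
position: [0.4524, -0.2624, 0.0853]
tcp_rot: [3.141, -0.002, -0.879]
force: [-2.9, -0.6, 7.4]
grip_width: 0.015
grip_force: 15.0
```

```bash
python3 -c "
from pin import *
look()"
```

```text
{'t': 20.15, 'position': [0.4524, -0.2624, 0.0853], 'tcp_rot': [3.1412, -0.0016, -0.8794], 'force': [-2.8589, -0.5936, 7.4225], 'joint_positions': [0.6294, 0.4472, -0.1894, 1.9871, 0.1258, 0.7169, -2.0869]}
scene [295 199] {0.056: np.float64(205.8), 0.066: np.float64(201.1), 0.086: np.float64(191.5), 0.096: np.float64(186.7)} [150, 141, 89, 41, 41, 44, 44, 44, 40, 43, 43, 43, 45, 42, 44, 43, 42, 74, 141, 173, 175, 174, 174, 174, 174, 174, 172, 174, 174, 173, 174, 174, 174, 174, 174, 174]
side [341 213] {0.056: np.float64(218.8), 0.066: np.float64(214.7), 0.086: np.float64(206.3), 0.096: np.float64(202.1)} [126, 127, 135, 66, 32, 34, 37, 46, 38, 34, 29, 31, 31, 35, 36, 29, 33, 34, 42, 20, 92, 130, 121, 146, 161, 162, 160, 161, 160, 162, 152, 124, 119, 120, 119, 121]
```

Emit:
jog_arm:
  increments:
    - [[0,-0.0105,0],[0,0,0.0833],0.1]
    - [[0,-0.0105,0],[0,0,0.0833],0.1]
    - [[0,-0.0105,0],[0,0,0.0833],0.1]

```text
t: 20.55
position: [0.4536, -0.2614, 0.0853]
tcp_rot: [3.141, -0.001, -0.906]
force: [-2.5, -0.2, 7.4]
grip_width: 0.0153
grip_force: 15.0
```

```bash
python3 -c "
from pin import *
look()"|grep -v scene
```

```text
{'t': 20.55, 'position': [0.4536, -0.2614, 0.0853], 'tcp_rot': [3.1412, -0.0015, -0.9055], 'force': [-2.512, -0.2223, 7.3875], 'joint_positions': [0.6216, 0.4475, -0.1835, 1.986, 0.1219, 0.7171, -2.1124]}
side [341 213] {0.056: np.float64(218.8), 0.066: np.float64(214.7), 0.086: np.float64(206.3), 0.096: np.float64(202.1)} [124, 127, 135, 68, 33, 37, 36, 46, 35, 31, 33, 38, 31, 29, 35, 33, 36, 31, 40, 22, 81, 131, 122, 147, 161, 162, 161, 162, 161, 164, 152, 125, 119, 119, 120, 122]
```

Emit:
jog_arm:
  increments:
    - [[0,-0.0105,0],[0,0,0.0833],0.1]
    - [[0,-0.0105,0],[0,0,0.0833],0.1]
    - [[0,-0.0105,0],[0,0,0.0833],0.1]

```text
t: 20.95
position: [0.4548, -0.2604, 0.0853]
tcp_rot: [3.141, -0.001, -0.932]
force: [-2.8, -0.6, 8.5]
grip_width: 0.0156
grip_force: 15.0
```

```bash
python3 -c "
from pin import *
look()"|grep -v scene
```

```text
{'t': 20.95, 'position': [0.4548, -0.2604, 0.0853], 'tcp_rot': [3.1413, -0.0014, -0.9317], 'force': [-2.7625, -0.6343, 8.5064], 'joint_positions': [0.6139, 0.448, -0.1775, 1.9848, 0.118, 0.7174, -2.1379]}
side [341 213] {0.056: np.float64(218.8), 0.066: np.float64(214.7), 0.086: np.float64(206.3), 0.096: np.float64(202.1)} [125, 124, 124, 126, 123, 129, 143, 170, 66, 36, 41, 46, 41, 46, 32, 30, 33, 32, 37, 32, 35, 30, 30, 35, 8, 140, 167, 162, 161, 164, 152, 124, 120, 121, 119, 121]
```

The pin dropped about 5 px (roughly 10 mm), so it's in the notch. I'll release the crank and back off.

Emit:
jog_arm:
  increments:
    - [[0,0,0],[0,0,0],0.45]
    - [[0,0,0],[0,0,0],0.45]
    - [[0,0,0],[0,0,0],0.45]
    - [[0,0,0],[0,0,0],0.45]
    - [[0,0,0],[0,0,0],0.45]
    - [[0,0,-0.4],[0,0,0],0.45]
    - [[0,0,-0.5],[0,0,0],0.45]
    - [[0,0,-0.5],[0,0,0],0.45]
    - [[0,0,-0.5],[0,0,0],0.45]
    - [[0,0,-0.5],[0,0,0],0.45]
    - [[0,0,-0.5],[0,0,0],0.45]
    - [[0,0,0],[0,0,0],0.45]
    - [[0,0,0],[0,0,0],0.45]

```text
t: 22.35
position: [0.4548, -0.2597, 0.2295]
tcp_rot: [-3.141, -0.001, -0.931]
force: [-0.6, 0.3, -0.3]
grip_width: 0.0412
grip_force: 0.0
```

```bash
python3 -c "
from pin import *
look('pics/end.png')
i=cv2.imread('pics/end.png');w=snapshot('wrist')[0:250,200:500,::-1]
w=cv2.resize(w,(360,300));cv2.imwrite('pics/end.png',np.vstack([i,np.hstack([w,np.zeros((300,440,3),np.uint8)])]))"
```

```text
{'t': 22.35, 'position': [0.4548, -0.2597, 0.2295], 'tcp_rot': [-3.1413, -0.001, -0.9312], 'force': [-0.5784, 0.2671, -0.3188], 'joint_positions': [0.6411, 0.2503, -0.2028, 1.8727, 0.0587, 1.0232, -2.088]}
scene [295 199] {0.056: np.float64(205.8), 0.066: np.float64(201.1), 0.086: np.float64(191.5), 0.096: np.float64(186.7)} [220, 212, 206, 201, 199, 198, 195, 170, 64, 38, 41, 38, 32, 28, 23, 26, 26, 28, 27, 25, 27, 26, 26, 27, 25, 46, 92, 127, 127, 115, 112, 111, 110, 111, 126, 160]
side [341 213] {0.056: np.float64(218.8), 0.066: np.float64(214.7), 0.086: np.float64(206.3), 0.096: np.float64(202.1)} [126, 126, 127, 126, 123, 129, 145, 168, 63, 35, 43, 44, 47, 45, 34, 26, 33, 32, 37, 30, 36, 34, 31, 34, 13, 141, 168, 164, 162, 165, 153, 126, 119, 120, 121, 121]
```

View pics/end.png

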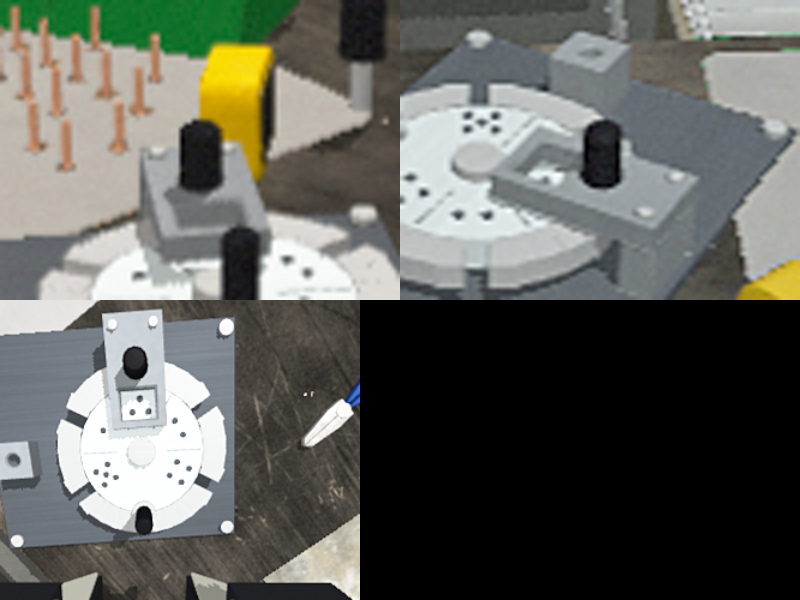

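The pin's head is down on the bridge with no shank showing, three pips show in the window (wrist crop at about (139,405)), and the robot touches nothing.

```bash
python3 -c "
from rig import *
print(finish_job())"
```

```text
the job is handed in; nothing more can be done
None
```

The wheel is turned so three pips show in the window, and the index pin is locked in its notch with its head down on the bridge; the job was handed in at about 22 s of the 72 s allowed, after one first grip of the pin closed on top of its head (about 9.5 N) and had to be redone.

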